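# Unlock the pewter carrying case and hold its sprung gate open

### The job

Open the carrying case so that the engraver across the bench can take the beakers out: slide the transport lock knob on the roof of the case to its far end stop (towards the hinge end of the gate), then squeeze the catch with the two round pegs fully home between the fingers, and only after that squeeze the catch with the two square blocks home the same way. Then take the gate by its upright handle, swing it past its detent until it is wide open, almost at its stop, and finish while still holding it there by the handle, because it springs back when let go. Leave the beakers in the case and everything else on the bench where they are.

Things in the scene. Friction and masses are not known exactly. Their poses are not given: they have to be found in the camera images.
- case: Steel carrying case fixed on the bench, 350 wide, 195 deep. Origin at bench height under the middle of the closed gate; +x out through the gate (away from the robot), +y along the closed gate to the hinge end, z up. A header beam (26 wide, z 122 to 140) runs along y over the gate at x = 0; behind it a half roof (top z 134, x -91 to -6).
- lock_top (a point): Centre of the top of the transport lock knob: an upright round plastic knob, 22 in diameter, 35 high (z 145 to 180 above the bench), on a track on the half roof 58 behind the beam, in the middle of the case. It slides along case +y.
- lock (a joint): Travel of the transport lock (m): 0 to 0.05, growing along case +y (towards the hinge end). Starts near 0 (locked); 0.05 is its end stop (unlocked). Stiff sliding, about 3 N, stays where left.
- round_mid (a point): Catch with ROUND uprights, on the beam, 62 to either side of its middle (the two catches may change places): two upright pegs, 14 diameter, z 146 to 178 above the bench, in a row along case y. Fixed point midway between them at the height of their tops (z 178). Both pegs slide to the middle together: centres 24 either side of it open, 13 home; outer span 62 open, 40 home. Pinch along case y.
- round (a joint): Travel of each peg of the round catch towards the middle (m); the two are geared together: 0 open (locks the gate), 0.011 squeezed home against the stop (frees the gate). About 5 N; it stays in when let go.
- round_twin: The round catch's peg on the side away from the hinge (origin on the beam top under the peg).
- square_mid (a point): Catch with SQUARE uprights, on the beam: the same as the round catch in every measure along y and z (62 open, 40 home), but its two uprights are flat-sided blocks, 14 thick along y and 24 along x. Fixed point midway between them at the height of their tops (z 178).
- square (a joint): Travel of each block of the square catch towards the middle (m), geared together: 0 open (locks the gate), 0.011 home (frees the gate). About 5 N; it stays in when let go.
- square_twin: The square catch's block on the side away from the hinge (origin on the beam top under the block).
- gate (a joint): Angle of the gate (rad) about its upright hinge, anticlockwise from above: 0 closed, opens outwards (case +x) to a stop at 1.45. The lock and each catch block it. A spring always pulls it shut (0.25 to 0.4 N m); a detent resists from about 0.4 to 0.7 rad (up to about 1 N m in all, some 8 N at the handle). Let go beyond it, the gate falls back to about 0.9 rad.
- gate_hinge (a point): Point on the gate's upright hinge axis at bench height; turns with the gate. Case frame (0, 125). The gate is a barred steel frame, 240 wide, up to z 105, lying along case -y from here when closed.
- handle_top (a point): Centre of the top of the gate's handle: an upright steel round bar, 16 in diameter, up to z 170, standing 48 in front of the gate, 120 from the hinge along the gate (129 from the hinge axis); free above its bracket at z 90, so it can be pinched from above (fingers along case y) and turns between the fingers.
- gate_handle: The gate's handle bar (part of the gate); origin at bench height in the gate's plane beside the bar.
- cup_left: Pewter beaker, 64 in diameter, 80 high, inside the case on the hinge side; origin under its centre.
- cup_right: The same beaker on the other side inside the case; origin under its centre.
- tumbler: Tall pewter tumbler, 72 in diameter, 140 high, beside the case; origin under its centre.
- dish: Small steel bowl, 110 across, 40 high, beside the case at its hinge end; origin under its centre.
- graver: Graver with a handle, 190 long, lying on the bench; origin under its middle.
- mallet: Chasing hammer, 220 long, lying on the bench; origin under its middle.
- stake: Small dark steel doming stake, 60 across, 50 high; origin under its centre.
- paste_jar: Jar of polish, 60 across, 70 high; origin under its centre.

How it is judged (in metres and radians):
On the way, in this order (a step that is already met when the one before it is completed fails the run):
1. the transport lock is at its end stop, both catches still open (value of joint lock above 0.046 m and value of joint each of round, square below 0.003 m), for 0.2 s.
2. the round catch is squeezed home between the fingers, the square one still open (value of joint round above 0.009 m and value of joint square below 0.003 m and contact force between the fingers and round_twin above 1 N), for 0.1 s.
3. the square catch is squeezed home between the fingers, the gate still shut (value of joint square above 0.009 m and value of joint gate below 0.15 rad and contact force between the fingers and square_twin above 1 N), for 0.1 s.
At the end, for the whole second after the job is handed in: The gate stands still at more than 1.2 rad (stop at 1.45) with the fingers pressing on its handle (over 1 N); the lock is within 6 mm of its end stop and both catches within 2.5 mm of home; beakers and bench things are within 20 mm of where they were (value of joint gate above 1.2 rad and contact force between the fingers and gate_handle above 1 N and velocity of joint gate between -0.1 and 0.1 rad/s and value of joint lock above 0.044 m and value of joint each of round, square above 0.0085 m and distance of each of tumbler, dish, graver, mallet, stake, paste_jar, cup_left, cup_right from where it was at the start of the episode below 0.02 m); the arm keeps its last pose, push and grip.
It fails at once if a beaker or a thing on the bench was knocked away or over (distance of any of tumbler, dish, graver, mallet, stake, paste_jar, cup_left, cup_right from where it was at the start of the episode above 0.03 m or angle between any of tumbler, dish, stake, paste_jar, cup_left, cup_right's own z axis and vertical above 0.5 rad).
It also fails if it takes over 54 s, if anything falls off the work surface, if the arm or the gripper's body presses on something with over 40 N, if the wrist force passes 120 N, or if a joint passes its speed limit or range.

### The arm

A 6-joint arm with a two-finger parallel gripper is mounted at the origin on the work surface. World frame = base frame: x ahead of the robot, y to its left, z up, the work surface at z = 0. Lengths are in mm, angles in rad, forces in N, time in s.
With the tool pointing down it reaches from about 275 to 850 mm from the base axis. Payload 5.2 kg.
Tool frame: the origin (TCP) lies at the very end of the fingers, on their centre line; the grasp point (between the pads) lies 19 mm behind it (r.hold_point_z is the distance from the TCP to the grasp point, in mm); z points along the fingers, y is the line along which they close (so a half turn about z gives the same grasp; the last joint's range is limited). The gripper opens to 85 mm and grips with 20 to 120 N. Pads are 22 mm wide; open, the fingers measure 114 mm over their backs; the gripper's body (76 mm by 85 mm) begins 54 mm behind the grasp point. The pads swing forward as they close: fully open they stand 13 mm farther back than shut.
Start: joints at [1.104, 0.259, 1.535, -0, 1.348, -0.203], TCP at [143.391, 530.984, 231.31] pointing down, gripper open.
Joint ranges: [-3.14, 3.14], [-0.91, 2.08], [0.19, 2.58], [-1.22, 4.36], [0.22, 2.71], [-3.12, 3.12]. Speed limits (rad/s): [2.57, 2.57, 3.14, 3.14, 3.14, 3.14].

### API

Orientations are given as a rotation vector (axis times angle).
In Python, from bench import r gives the robot as it stands. The module is installed in compiled form; this text tells all that it offers.
- The arm moves only by the shell command python3 -m creep 'ROWS' [FORCE]. ROWS is JSON, a list of rows, each a list of 7 numbers: the shift along the world's x, y, z in cm, then the turn, a rotation vector about the world's x, y, z in rad, then the finger opening in cm, from 0 to 8.54. A call has 1 to 10 rows; each row is the pose to reach, as a shift and turn from the pose commanded when the call began; what a row does not reach only later rows make up. A row lasts 1/12 s, in which the tool goes at most 41.7 mm and 7.16 degrees, less where a joint would pass 70% of its speed; a pose out of reach is approached as far as the arm can. A call with a gripper value outside its range is refused whole. The fingers move at their own pace and stop on an object; FORCE is the grip in N (left out, the last holds). Time passes only in rows, so rows that repeat a pose let the fingers close. It gives the time, the measured TCP pose, the force, the opening and the grip force at its end, in the units of the state.
- r.read_state(): the state, without advancing time (a new reading comes with each control period).
- r.grab_frame(name): name is "scene" or "top" or "wrist"; returns a dict with "color" (480x640x3 uint8, blue, green, red), "depth" (480x640 float32, mm along the optical axis (not along the pixel's ray), 0 where there is no reading), "mtx" (3x3 intrinsics, pixels), "R" (3x3) and "t" (3): a world point X has camera coordinates R X + t. Camera axes: x right, y down, z forward; pixel columns grow to the right and rows downward; lengths in mm; the calibration is good to about 2 mm. A picture is of the moment at which its call begins.
- r.hand_in(): hands the job in; it is judged then, once.
Trained networks look in the newest picture that a camera, given by its name, has taken for a name from the list of things; names that differ only in an ending like _2 or _b are one class to them, and where a whole thing is asked for, a point or a joint stands for the part that bears it (a point fixed in the world has none). Each returns a list of dicts, best first, with "confidence" (0 to 1); they miss things now and then, are a little off and sometimes report something else, mostly with a low value. They report only what shows in the picture. A call takes as long as a camera call.
- r.regions_of(camera, target): "mask" (480x640 bool, what is visible of it) and "position" ([column, row] in pixels, amid what is visible of it).
- r.place_of(camera, target): "position" ([column, row] in pixels: a listed point, or the origin of a listed thing).
The state is a dict: "clock": time; "joints": joint angles; "dq": joint speeds; "joint_efforts": joint torques, N m; "eef_pos": TCP position; "tcp_rot": TCP orientation; "wrist_force": force on the tool from outside, world axes, zero at the start; "moment": the same for the moment, N m; "grip_width": finger opening in mm; "grip_force": force on a finger pad.
Only numpy, scipy, OpenCV 4.12 (cv2) and the standard library are available. Lean on these libraries where they do the work, as an engineer would, in place of code of your own. Each camera call takes 0.05 s, during which the arm holds its last target. There are 200 camera calls.

## Working session

There is one attempt and no reset: what is moved stays moved. The work goes in short steps, Python scripts to look and compute and a shell command to move; the robot and the scene stay as the last step left them, time stands still between calls to the robot, and variables do not carry over. Pictures are saved under pics/ and viewed, at most 10 in all, crops included, and the job is handed in when it is done.

```bash
mkdir -p pics
cat > h.py <<'E'
from bench import r
import cv2, numpy as np
def grab(c,fn=None):
    f=r.grab_frame(c)
    if fn: cv2.imwrite('pics/'+fn,f['color'])
    return f
def ray(f,px,z):
    "intersection of pixel ray with plane world z"
    K,R,t=f['mtx'],f['R'],np.ravel(f['t'])
    d=R.T@np.linalg.inv(K)@np.array([px[0],px[1],1.]); o=-R.T@t
    return o+d*(z-o[2])/d[2]
def proj(f,X):
    p=f['mtx']@(f['R']@np.array(X,float)+np.ravel(f['t'])); return p[:2]/p[2]
E
python3 - <<'E'
from h import *
Z=dict(lock_top=180,round_mid=178,square_mid=178,gate_hinge=0,handle_top=170,round_twin=140,square_twin=140,case=0,tumbler=0,dish=0,cup_left=0)
for c in('scene','top','wrist'):
    f=grab(c,c+'0.png')
    for n,z in Z.items():
        if c=='wrist' and n in('tumbler','dish'):continue
        for d in r.place_of(c,n)[:2]:
            print(c,n,round(d['confidence'],2),np.round(d['position']),np.round(ray(f,d['position'],z)))
s=r.read_state();print(s['clock'],s['eef_pos'],s['tcp_rot'],s['grip_width'])
E
```

```text
scene lock_top 0.68 [286. 209.] [ 458. -105.  180.]
scene round_mid 0.57 [321. 216.] [490.  -5. 178.]
scene square_mid 0.68 [313. 228.] [554. -24. 178.]
scene square_mid 0.65 [342. 266.] [732.  53. 178.]
scene gate_hinge 0.65 [344. 266.] [481.  62.   0.]
scene handle_top 0.78 [305. 231.] [558. -46. 170.]
scene round_twin 0.48 [312. 229.] [499. -31. 140.]
scene round_twin 0.39 [289. 209.] [ 382. -102.  140.]
scene square_twin 0.41 [270. 234.] [ 525. -146.  140.]
scene case 0.94 [303. 271.] [507. -57.   0.]
scene tumbler 0.6 [207. 285.] [ 576. -328.    0.]
scene dish 0.78 [393. 263.] [459. 209.   0.]
scene dish 0.3 [304. 235.] [308. -64.   0.]
scene cup_left 0.69 [314. 254.] [417. -28.   0.]
top lock_top 0.7 [362. 270.] [460. -92. 180.]
top lock_top 0.15 [348. 248.] [502. -61. 180.]
top round_mid 0.78 [321. 251.] [497.  -8. 178.]
top square_mid 0.83 [380. 239.] [ 525. -127.  178.]
top handle_top 0.74 [344. 223.] [556. -53. 170.]
top handle_top 0.17 [495. 253.] [ 502. -365.  170.]
top round_twin 0.52 [331. 251.] [499. -28. 140.]
top round_twin 0.32 [190. 315.] [357. 264. 140.]
top square_twin 0.58 [391. 239.] [ 528. -155.  140.]
top case 0.76 [347. 249.] [512. -66.   0.]
top tumbler 0.55 [457. 225.] [ 576. -324.    0.]
top tumbler 0.28 [332. 284.] [430. -33.   0.]
top dish 0.76 [233. 268.] [461. 200.   0.]
top dish 0.46 [343. 247.] [518. -56.   0.]
top cup_left 0.6 [331. 280.] [440. -31.   0.]
1.7 [143.39800621 531.00189727 231.32999969] [4.13155625e-01 3.11429471e+00 6.22048663e-05] 85.24668718840083
```

Run:
```python
import cv2,numpy as np
a=cv2.imread('pics/top0.png')[180:340,180:520]; cv2.imwrite('pics/topc.png',cv2.resize(a,None,fx=2.3,fy=2.3,interpolation=cv2.INTER_CUBIC))
a=cv2.imread('pics/scene0.png')[170:330,170:430]; cv2.imwrite('pics/scc.png',cv2.resize(a,None,fx=3,fy=3,interpolation=cv2.INTER_CUBIC))
```

```text
(no output)
```

View pics/topc.png

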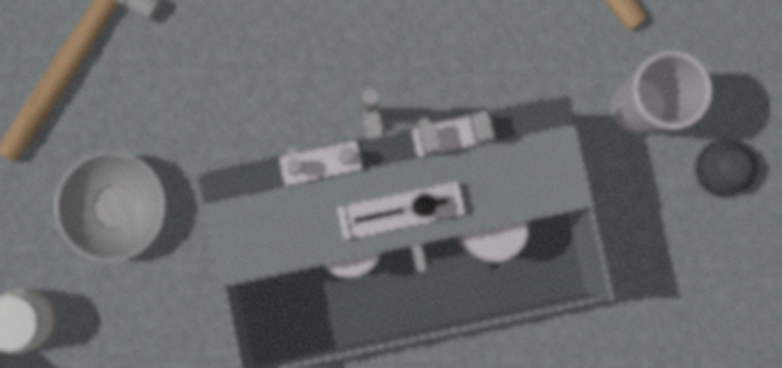

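View pics/scc.png

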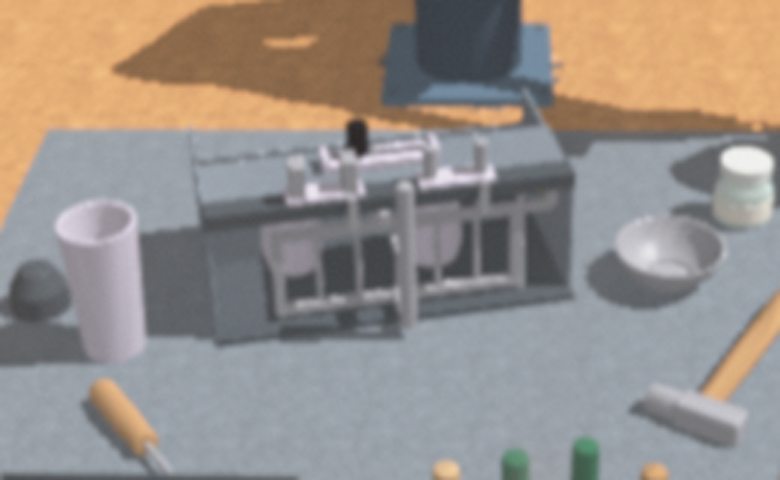

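The top view shows the case yawed about 0.23 rad. The round catch is on the hinge (left) side at about (321,251), the square catch at (380,239), the knob at (362,270) and the handle at (344,223). These agree with the detections from both cameras. I'm moving over the knob now.

```bash
python3 -m creep '[[3,-3,2,0,0,0.1,8.5],[6,-6,3,0,0,0.2,8.5],[8,-10,4,0,0,0.3,8.5],[10,-14,4,0,0,0.4,8.5],[12,-18,4,0,0,0.49,8.5],[14,-22,4,0,0,0.49,8.5],[16,-26,4,0,0,0.49,8.5],[18,-30,4,0,0,0.49,8.5],[19,-33,4,0,0,0.49,8.5],[20,-36,4,0,0,0.49,8.5]]'
python3 -m creep '[[1,-3,0,0,0,0,8.5],[2.5,-6,0,0,0,0,8.5],[4,-10,0,0,0,0,8.5],[5,-14,0,0,0,0,8.5],[6,-18,0,0,0,0,8.5],[7,-21,0,0,0,0,8.5],[8,-24,0,0,0,0,8.5],[8,-24,0,0,0,0,8.5],[8,-24,0,0,0,0,8.5]]'
python3 - <<'E'
from h import *
s=r.read_state();print(s['clock'],s['eef_pos'],s['tcp_rot'],s['joints'])
Z=dict(lock_top=180,round_mid=178,square_mid=178,handle_top=170,round_twin=140,square_twin=140,case=0)
for c in('wrist','top'):
  f=grab(c,c+'1.png')
  for n,z in Z.items():
        for d in r.place_of(c,n)[:2]:
            print(c,n,round(d['confidence'],2),np.round(d['position']),np.round(ray(f,d['position'],z)))
E
```

```text
clock: 2.53
eef_pos: [342.0, 174.6, 271.6]
tcp_rot: [-0.355, 3.12, 0.0]
wrist_force: [0.5, 0.3, -0.1]
grip_width: 85.3
grip_force: 0.0
clock: 3.28
eef_pos: [421.6, -65.0, 271.1]
tcp_rot: [0.349, -3.122, -0.001]
wrist_force: [-0.4, -0.7, 0.1]
grip_width: 84.7
grip_force: 0.0
3.2833 [421.62770067 -65.00832233 271.06893032] [ 3.49014954e-01 -3.12158565e+00 -7.38295731e-04] [-4.15822553e-01  4.59709240e-03  1.73482873e+00  1.28175547e-04
  1.40288417e+00 -2.20932938e+00]
wrist lock_top 0.79 [258. 292.] [460. -97. 180.]
wrist round_mid 0.88 [388. 366.] [496.  -2. 178.]
wrist square_mid 0.96 [200. 368.] [ 524. -124.  178.]
wrist handle_top 0.89 [303. 415.] [555. -49. 170.]
wrist round_twin 0.68 [349. 334.] [500. -26. 140.]
top round_mid 0.63 [318. 251.] [496.  -2. 178.]
top square_mid 0.78 [379. 239.] [ 524. -126.  178.]
top square_mid 0.56 [457. 226.] [ 554. -285.  178.]
top handle_top 0.73 [432. 159.] [ 694. -234.  170.]
top handle_top 0.63 [343. 220.] [561. -50. 170.]
top round_twin 0.58 [389. 235.] [ 535. -149.  140.]
top round_twin 0.54 [348. 250.] [502. -64. 140.]
top square_twin 0.39 [391. 236.] [ 535. -153.  140.]
```

View pics/wrist1.png

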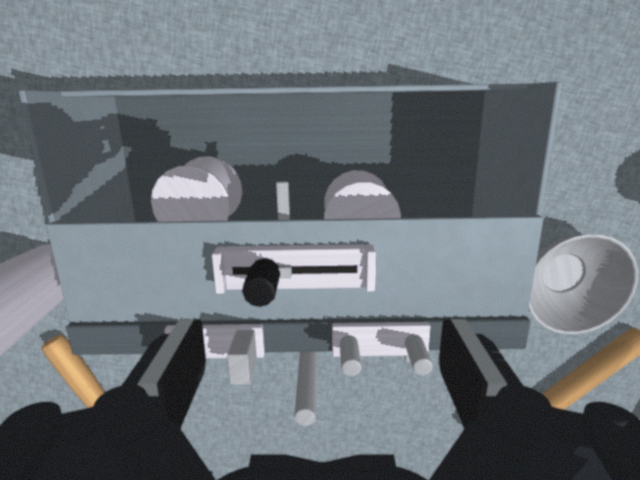

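The wrist view is aligned with the case: knob top at (258,292), square catch at (200,368) and round catch at (388,366). Next I pinch the knob along case y and slide it.

```bash
python3 -m creep '[[3.8,-3.2,0,0,0,0,8.5],[3.8,-3.2,0,0,0,0,6.5],[3.8,-3.2,-4,0,0,0,6.5],[3.8,-3.2,-7.5,0,0,0,6.5],[3.8,-3.2,-10,0,0,0,6.5],[3.8,-3.2,-11.4,0,0,0,6.5],[3.8,-3.2,-11.4,0,0,0,6.5]]' 30
python3 -m creep '[[0,0,0,0,0,0,1],[0,0,0,0,0,0,1],[0,0,0,0,0,0,1],[0,0,0,0,0,0,1],[0,0,0,0,0,0,1],[0,0,0,0,0,0,1],[0,0,0,0,0,0,1],[0,0,0,0,0,0,1]]' 30
```

```text
clock: 4.67
eef_pos: [457.3, -94.8, 153.9]
tcp_rot: [0.353, -3.116, -0.006]
wrist_force: [-0.0, 0.3, 0.1]
grip_width: 65.0
grip_force: 0.0
clock: 5.33
eef_pos: [460.6, -96.2, 158.9]
tcp_rot: [-0.354, 3.119, -0.003]
wrist_force: [-0.6, -0.3, 6.8]
grip_width: 20.7
grip_force: 29.3
```

```bash
python3 -m creep '[[-0.22,1,0.2,0,0,0,1],[-0.45,2,0.2,0,0,0,1],[-0.67,3,0.2,0,0,0,1],[-0.9,4,0.2,0,0,0,1],[-1.0,4.5,0.2,0,0,0,1],[-1.05,4.8,0.2,0,0,0,1],[-1.05,4.8,0.2,0,0,0,1]]' 30
```

```text
clock: 5.92
eef_pos: [449.9, -52.0, 159.2]
tcp_rot: [-0.358, 3.121, -0.016]
wrist_force: [3.6, -21.9, -17.0]
grip_width: 20.5
grip_force: 31.4
```

```bash
python3 -m creep '[[0,0,0,0,0,0,1],[0,0,0,0,0,0,1],[-0.03,0.15,0,0,0,0,1],[-0.03,0.15,0,0,0,0,1],[-0.03,0.15,0,0,0,0,1]]' 30
python3 -m creep '[[0,-0.4,0,0,0,0,1],[0,-0.4,0,0,0,0,6.5],[0,-0.4,0,0,0,0,6.5],[0,-0.4,0,0,0,0,6.5],[0,-0.4,4,0,0,0,6.5],[0,-0.4,8,0,0,0,6.5],[-2,-0.4,11.5,0,0,0,8.5],[-3,-0.4,11.5,0,0,0,8.5],[-3,-0.4,11.5,0,0,0,8.5]]'
python3 - <<'E'
from h import *
s=r.read_state();print(s['clock'],s['eef_pos'],s['tcp_rot'])
Z=dict(lock_top=180,round_mid=178,square_mid=178,handle_top=170)
f=grab('wrist','wrist2.png')
for n,z in Z.items():
        for d in r.place_of('wrist',n)[:2]:
            print(n,round(d['confidence'],2),np.round(d['position']),np.round(ray(f,d['position'],z),1))
E
```

```text
clock: 6.33
eef_pos: [449.8, -51.9, 159.2]
tcp_rot: [-0.356, 3.121, -0.018]
wrist_force: [4.8, -26.3, -16.2]
grip_width: 21.1
grip_force: 31.4
clock: 7.08
eef_pos: [418.1, -49.6, 276.9]
tcp_rot: [-0.355, 3.117, -0.003]
wrist_force: [-1.1, 0.9, -0.1]
grip_width: 84.9
grip_force: 0.0
7.0833 [418.0750965  -49.55159564 276.89836135] [-0.35542371  3.11738164 -0.00327184]
lock_top 0.57 [308. 287.] [449.5 -50.8 180. ]
round_mid 0.89 [364. 361.] [496.3  -2.2 178. ]
handle_top 0.79 [282. 409.] [555.2 -47.7 170. ]
```

View pics/wrist2.png

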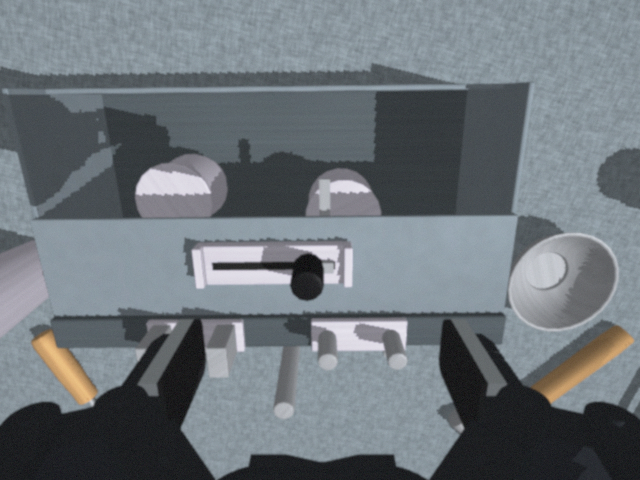

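The knob now sits at (308,287), at the right end of its slot, and it stood firm against a 26 N push, so it is at its stop. Round catch next.

```bash
python3 -m creep '[[3,2,0,0,0,0,8.5],[6,4,0,0,0,0,8.5],[7.8,4.8,0,0,0,0,8.5],[7.8,4.8,0,0,0,0,8.5],[7.8,4.8,-4,0,0,0,8.5],[7.8,4.8,-7.5,0,0,0,8.5],[7.8,4.8,-10.5,0,0,0,8.5],[7.8,4.8,-12,0,0,0,8.5],[7.8,4.8,-12,0,0,0,8.5],[7.8,4.8,-12,0,0,0,8.5]]' 40
```

```text
clock: 8.17
eef_pos: [495.6, -2.2, 153.2]
tcp_rot: [0.354, -3.118, -0.002]
wrist_force: [-0.8, 0.3, 0.2]
grip_width: 85.2
grip_force: 0.0
```

```bash
python3 -m creep '[[0,0,0.3,0,0,0,7],[0,0,0.3,0,0,0,6],[0,0,0.3,0,0,0,5],[0,0,0.3,0,0,0,4],[0,0,0.3,0,0,0,3],[0,0,0.3,0,0,0,3],[0,0,0.3,0,0,0,3],[0,0,0.3,0,0,0,3],[0,0,0.3,0,0,0,3]]' 40
```

```text
clock: 8.92
eef_pos: [498.3, -2.9, 159.8]
tcp_rot: [-0.354, 3.117, -0.004]
wrist_force: [-1.5, -2.6, 11.6]
grip_width: 36.7
grip_force: 39.2
```

```bash
python3 -m creep '[[0,0,0,0,0,0,3],[0,0,0,0,0,0,3],[0,0,0,0,0,0,8.5],[0,0,0,0,0,0,8.5],[0,0,0,0,0,0,8.5],[0,0,0,0,0,0,8.5],[0,0,4,0,0,0,8.5],[0,0,8,0,0,0,8.5],[0,0,8,0,0,0,8.5]]' 40
python3 -m creep '[[0.7,-3,1,0,0,0,8.5],[1.5,-6.5,1,0,0,0,8.5],[2.3,-10,1,0,0,0,8.5],[2.8,-12.2,1,0,0,0,8.5],[2.8,-12.2,1,0,0,0,8.5]]'
python3 - <<'E'
from h import *
s=r.read_state();print(s['clock'],s['eef_pos'],s['tcp_rot'])
Z=dict(lock_top=180,round_mid=178,square_mid=178,handle_top=170)
for c in('wrist','scene'):
  f=grab(c,c+'3.png')
  for n,z in Z.items():
        for d in r.place_of(c,n)[:2]:
            print(c,n,round(d['confidence'],2),np.round(d['position']),np.round(ray(f,d['position'],z),1))
E
```

```text
clock: 9.67
eef_pos: [500.3, -2.8, 244.3]
tcp_rot: [-0.354, 3.11, -0.006]
wrist_force: [1.3, -0.4, 0.1]
grip_width: 85.1
grip_force: 0.0
clock: 10.08
eef_pos: [525.5, -128.4, 246.6]
tcp_rot: [0.349, -3.122, 0.003]
wrist_force: [-0.2, -0.1, 0.9]
grip_width: 85.2
grip_force: 0.0
10.0833 [ 525.51495371 -128.44814456  246.64560894] [ 3.48817312e-01 -3.12210437e+00  2.76788278e-03]
wrist lock_top 0.9 [501. 154.] [450.  -54.1 180. ]
wrist lock_top 0.58 [ 19. 100.] [ 476.8 -287.3  180. ]
wrist round_mid 0.88 [557. 258.] [496.2  -3.8 178. ]
wrist square_mid 0.66 [329. 265.] [ 527.8 -123.5  178. ]
wrist square_mid 0.63 [556. 259.] [496.9  -4.3 178. ]
wrist handle_top 0.82 [442. 327.] [555.1 -47.4 170. ]
scene lock_top 0.61 [305. 208.] [451.2 -50.8 180. ]
scene round_mid 0.65 [320. 216.] [492.3  -6.6 178. ]
scene round_mid 0.56 [345. 269.] [742.5  59.3 178. ]
scene square_mid 0.81 [278. 224.] [ 535.3 -120.8  178. ]
scene square_mid 0.18 [306. 231.] [573.4 -42.2 178. ]
scene handle_top 0.74 [304. 233.] [570.1 -45.8 170. ]
```

View pics/wrist3.png

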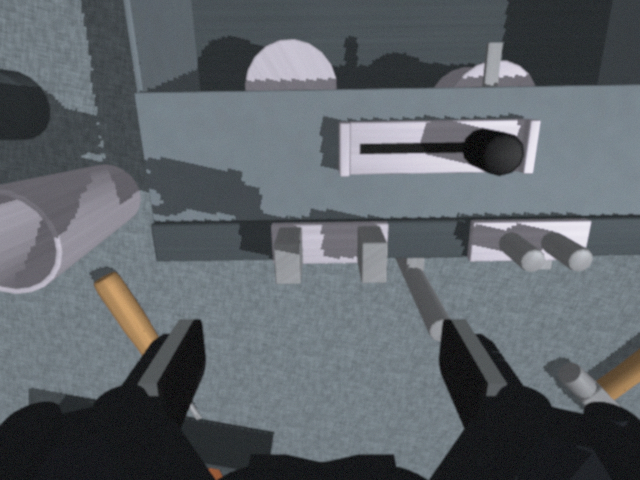

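Round pegs are squeezed together at (523,258) and (575,258), and the lock knob is at its far end. Square blocks are open at (288,270) and (373,270). Descending onto them.

```bash
python3 -m creep '[[0,0,0,0,0,0,8.5],[0,0,-3,0,0,0,8.5],[0,0,-3,0,0,0,8.5],[0,0,-3,0,0,0,8.5]]' 40
```

```text
clock: 10.92
eef_pos: [523.5, -123.5, 216.2]
tcp_rot: [0.354, -3.118, -0.003]
wrist_force: [0.0, 0.2, 0.1]
grip_width: 85.0
grip_force: 0.0
```

```bash
python3 -m creep '[[0.05,-0.1,-3,0,0,0,8.5],[0.05,-0.1,-5.9,0,0,0,8.5],[0.05,-0.1,-5.9,0,0,0,8.5],[0.05,-0.1,-5.9,0,0,0,7],[0.05,-0.1,-5.9,0,0,0,6],[0.05,-0.1,-5.9,0,0,0,5],[0.05,-0.1,-5.9,0,0,0,3],[0.05,-0.1,-5.9,0,0,0,3],[0.05,-0.1,-5.9,0,0,0,3],[0.05,-0.1,-5.9,0,0,0,3]]' 40
python3 -m creep '[[0,0,0,0,0,0,3],[0,0,0,0,0,0,3],[0,0,0,0,0,0,3],[0,0,0,0,0,0,3]]' 40
```

```text
clock: 11.75
eef_pos: [525.9, -124.0, 161.1]
tcp_rot: [-0.355, 3.119, 0.001]
wrist_force: [-3.5, 5.9, 7.9]
grip_width: 37.4
grip_force: 41.4
clock: 12.08
eef_pos: [525.9, -124.0, 161.1]
tcp_rot: [-0.355, 3.119, 0.001]
wrist_force: [-3.6, 6.1, 7.7]
grip_width: 37.4
grip_force: 41.4
```

```bash
python3 -m creep '[[0,0,0,0,0,0,8.5],[0,0,0,0,0,0,8.5],[0,0,0,0,0,0,8.5],[0,0,0,0,0,0,8.5],[0,0,4,0,0,0,8.5],[0,0,8,0,0,0,8.5],[1,2.5,8,0,0,0,8.5],[2,5.5,8,0,0,0,8.5],[3.15,7.7,8,0,0,0,8.5],[3.15,7.7,8,0,0,0,8.5]]'
python3 -m creep '[[0,0,0,0,0,0,8.5],[0,0,0,0,0,0,8.5]]'
python3 - <<'E'
from h import *
s=r.read_state();print(s['clock'],s['eef_pos'],s['joints'])
f=grab('wrist','wrist4.png')
for n,z in dict(handle_top=170,square_mid=178).items():
        for d in r.place_of('wrist',n)[:2]:
            print(n,round(d['confidence'],2),np.round(d['position']),np.round(ray(f,d['position'],z),1))
E
```

```text
clock: 12.92
eef_pos: [558.2, -44.9, 238.9]
tcp_rot: [-0.359, 3.119, 0.002]
wrist_force: [-0.0, -0.8, -0.3]
grip_width: 84.7
grip_force: 0.0
clock: 13.08
eef_pos: [556.5, -48.6, 238.2]
tcp_rot: [0.355, -3.121, 0.001]
wrist_force: [-0.6, -0.1, -0.2]
grip_width: 84.9
grip_force: 0.0
13.0833 [556.51060551 -48.64750246 238.18862512] [-2.86358040e-01  2.69909936e-01  1.50273733e+00 -7.90396987e-04
  1.36919654e+00 -2.08355994e+00]
handle_top 0.65 [324. 264.] [558.5 -46.9 170. ]
square_mid 0.74 [188. 179.] [ 526.5 -122.5  178. ]
square_mid 0.66 [612. 302.] [541.9 109.4 178. ]
```

View pics/wrist4.png

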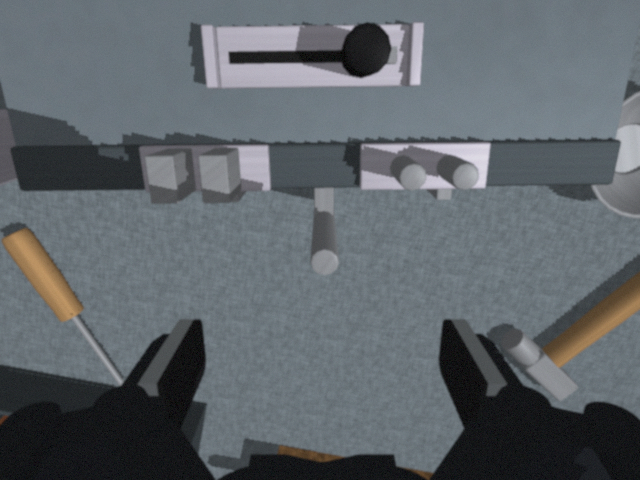

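Both catches are home, blocks at (160,175) and (220,175), pegs at (412,175) and (465,175). The handle top is at (324,262), between the fingers' plane.

```bash
python3 -m creep '[[0.1,0.1,-3,0,0,0,7],[0.1,0.1,-6,0,0,0,6],[0.1,0.1,-9,0,0,0,6],[0.1,0.1,-10,0,0,0,6],[0.1,0.1,-10,0,0,0,4],[0.1,0.1,-10,0,0,0,1],[0.1,0.1,-10,0,0,0,0.5],[0.1,0.1,-10,0,0,0,0.5],[0.1,0.1,-10,0,0,0,0.5],[0.1,0.1,-10,0,0,0,0.5]]' 90
python3 - <<'E'
from h import *
s=r.read_state();p=s['eef_pos'];print(p,s['wrist_force'])
x=np.array([.975,.222]);y=np.array([-.222,.975]);h=np.array([510,-63.5])+125*y
print('hinge',h, 'rel',p[:2]-h)
v=48*x-120*y
for t in np.arange(0,1.41,.1):
    c,sn=np.cos(t),np.sin(t); w=np.array([[c,-sn],[sn,c]])@v
    print(round(t,2),np.round((w-v)/10,2))
E
```

```text
clock: 14.07
eef_pos: [558.9, -47.0, 140.7]
tcp_rot: [-0.354, 3.118, -0.001]
wrist_force: [0.0, 2.0, 6.6]
grip_width: 13.5
grip_force: 88.1
[558.89925995 -46.9671276  140.67885944] [7.42158489e-04 1.97073365e+00 6.63528878e+00]
hinge [482.25   58.375] rel [  76.64925995 -105.3421276 ]
0.0 [0. 0.]
0.1 [1.02 0.79]
0.2 [1.97 1.67]
0.3 [2.81 2.65]
0.4 [3.56 3.7 ]
0.5 [4.2  4.82]
0.6 [4.72 6.  ]
0.7 [5.12 7.23]
0.8 [5.4  8.49]
0.9 [5.55 9.78]
1.0 [ 5.57 11.07]
1.1 [ 5.46 12.36]
1.2 [ 5.23 13.63]
1.3 [ 4.87 14.87]
1.4 [ 4.38 16.06]
```

```bash
python3 -m creep '[[0.5,0.4,0,0,0,0,0.5],[1.02,0.79,0,0,0,0,0.5],[1.5,1.22,0,0,0,0,0.5],[1.97,1.67,0,0,0,0,0.5],[2.4,2.15,0,0,0,0,0.5],[2.81,2.65,0,0,0,0,0.5],[3.2,3.17,0,0,0,0,0.5],[3.56,3.7,0,0,0,0,0.5],[3.56,3.7,0,0,0,0,0.5]]' 90
```

```text
clock: 14.82
eef_pos: [594.7, -11.5, 140.9]
tcp_rot: [-0.358, 3.118, -0.007]
wrist_force: [-3.4, -7.9, 7.4]
grip_width: 13.2
grip_force: 90.4
```

```bash
python3 -m creep '[[0.33,0.55,0,0,0,0,0.5],[0.64,1.12,0,0,0,0,0.5],[0.92,1.7,0,0,0,0,0.5],[1.16,2.3,0,0,0,0,0.5],[1.37,2.9,0,0,0,0,0.5],[1.56,3.53,0,0,0,0,0.5],[1.72,4.15,0,0,0,0,0.5],[1.84,4.79,0,0,0,0,0.5],[1.99,6.08,0,0,0,0,0.5],[1.99,6.08,0,0,0,0,0.5]]' 90
```

```text
clock: 15.65
eef_pos: [619.0, 50.1, 141.1]
tcp_rot: [-0.356, 3.109, -0.006]
wrist_force: [13.0, -1.9, -2.4]
grip_width: 13.6
grip_force: 91.6
```

```bash
python3 -m creep '[[0.05,0.6,0,0,0,0,0.5],[0.04,1.29,0,0,0,0,0.5],[0,1.9,0,0,0,0,0.5],[-0.07,2.58,0,0,0,0,0.5],[-0.17,3.2,0,0,0,0,0.5],[-0.3,3.85,0,0,0,0,0.5],[-0.46,4.5,0,0,0,0,0.5],[-0.65,5.1,0,0,0,0,0.5],[-0.65,5.1,0,0,0,0,0.5]]' 90
python3 - <<'E'
from h import *
s=r.read_state();print(s['clock'],s['eef_pos'],s['wrist_force'])
for c in('top','scene','wrist'):
  f=grab(c,c+'5.png')
  for n,z in dict(handle_top=170,gate_hinge=0,round_mid=178,lock_top=180).items():
        for d in r.place_of(c,n)[:1]:
            print(c,n,round(d['confidence'],2),np.round(d['position']),np.round(ray(f,d['position'],z),1))
a=cv2.imread('pics/scene5.png')[150:390,150:470]; a=cv2.resize(a,None,fx=1.25,fy=1.6)
b=cv2.resize(cv2.imread('pics/wrist5.png'),(400,384)); cv2.imwrite('pics/c5.png',np.hstack([a,b]))
E
```

```text
clock: 16.4
eef_pos: [613.7, 102.9, 142.0]
tcp_rot: [-0.353, 3.105, -0.001]
wrist_force: [15.9, 2.6, -1.7]
grip_width: 13.3
grip_force: 104.0
16.4 [613.67797633 102.91319333 141.98590684] [15.92207595  2.62377109 -1.70861041]
top handle_top 0.38 [344. 249.] [501.5 -55.3 170. ]
top gate_hinge 0.86 [297. 263.] [478.2  51.3   0. ]
top round_mid 0.72 [320. 248.] [502.4  -4.8 178. ]
top lock_top 0.49 [342. 273.] [451.8 -51.3 180. ]
scene handle_top 0.9 [360. 240.] [601.1  99.4 170. ]
scene gate_hinge 0.93 [345. 267.] [483.7  65.4   0. ]
scene round_mid 0.51 [316. 214.] [480.1 -17.  178. ]
scene lock_top 0.67 [306. 207.] [444.7 -49.2 180. ]
wrist handle_top 0.59 [323. 346.] [604.  100.8 170. ]
```

View pics/c5.png

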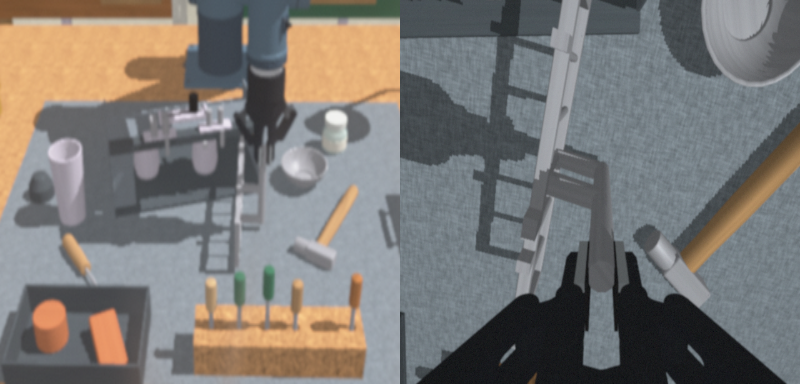

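The gate stands open at about 1.3 rad, and the wrist view shows the handle held between the fingertips at (323,346). I'll nudge it slightly further and check that it stays still.

```bash
python3 -m creep '[[-0.2,0.3,0,0,0,0,0.5],[-0.3,0.5,0,0,0,0,0.5],[-0.3,0.5,0,0,0,0,0.5],[-0.3,0.5,0,0,0,0,0.5],[-0.3,0.5,0,0,0,0,0.5],[-0.3,0.5,0,0,0,0,0.5],[-0.3,0.5,0,0,0,0,0.5],[-0.3,0.5,0,0,0,0,0.5],[-0.3,0.5,0,0,0,0,0.5]]' 90
python3 - <<'E'
from h import *
s=r.read_state();print(s['clock'],s['eef_pos'],s['wrist_force'],s['moment'],s['dq'])
f=grab('wrist','wrist6.png')
for n in('handle_top','gate_hinge','dish'):
    for d in r.place_of('wrist',n)[:1]: print(n,d['confidence'],d['position'],ray(f,d['position'],170 if n=='handle_top' else 0))
# gate angle from depth: points at gate top (z 95..110) away from handle
K,R,t=f['mtx'],f['R'],np.ravel(f['t']);D=f['depth'];v,u=np.nonzero(D>0);d=D[v,u]
P=(np.linalg.inv(K)@np.vstack([u,v,np.ones_like(u)])*d-t[:,None]).T@R
m=(P[:,2]>97)&(P[:,2]<108)&(P[:,0]>500)&(P[:,0]<600)
Q=P[m][:,:2];print(len(Q));l=cv2.fitLine(Q.astype(np.float32),cv2.DIST_HUBER,0,.01,.01).ravel()
print(l,'gate angle',np.arctan(l[1]/l[0])-(.224-np.pi/2))
E
```

```text
clock: 17.9
eef_pos: [612.3, 106.6, 142.0]
tcp_rot: [-0.353, 3.102, -0.003]
wrist_force: [19.3, 2.2, -3.5]
grip_width: 12.8
grip_force: 103.5
17.9 [612.34103443 106.60187626 142.01152813] [19.29023145  2.15220936 -3.45880079] [ 0.2215059  -3.005592    0.38226496] [-0.00111149 -0.00093481 -0.00075474 -0.00091852  0.00014393 -0.00021239]
handle_top 0.83 [321.7, 346.2] [602.5992365  104.95654194 170.        ]
dish 0.78 [539.5, 13.1] [457.24229713 205.48095862   0.        ]
6018
[ 9.9998206e-01 -5.9930789e-03  5.4911963e+02  5.8652157e+01] gate angle 1.3408031
```

```bash
python3 -c "
from bench import r
print(r.hand_in())"
```

```text
the job is handed in; nothing more can be done
None
```

I slid the lock to its stop and squeezed the round catch home, then the square one. I handed in with the gate held by its handle at about 1.34 rad (stop at 1.45) after about 18 s; no verdict was returned.

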